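# Push a glaze test tile under a spring flap into its box

### The arm

A 6-joint arm with a two-finger parallel gripper is mounted at the origin on a cart in front of the work surface, level with it; the furniture and walls round the work are solid. World frame = base frame: x ahead of the robot, y to its left, z up, the work surface at z = 0. Lengths are in m, angles in rad, forces in N, time in s.
With the tool pointing down it reaches from about 0.2 to 0.875 m from the base axis. Payload 3.4 kg.
Tool frame: the origin (TCP) lies midway between the tips of the shut fingers; the grasp point (between the pads) lies 19 mm behind it (ctrl.hold_point_z is the distance from the TCP to the grasp point, in m); z points along the fingers, y is the line along which they close (so a half turn about z gives the same grasp; the last joint's range is limited). The gripper opens to 94 mm and grips with 3 to 60 N. Pads are 16 mm wide; open, the fingers measure 119 mm over their backs; the gripper's body (75 mm by 177 mm) begins 78 mm behind the grasp point.
Start: joints at [1.202, 0.276, 1.505, -0, 1.361, -0.121], TCP at [0.141, 0.557, 0.205] pointing down, gripper open.
Joint ranges: [-2.89, 2.89], [-0.75, 2.08], [0.22, 2.7], [-1.18, 4.32], [0.11, 2.71], [-2.7, 2.7]. Speed limits (rad/s): [2.57, 2.57, 3.14, 3.14, 3.14, 3.14].

### API

Orientations are given as a unit quaternion [x, y, z, w].
In Python, from cell import ctrl, viewer, job gives the robot as it stands.
- The arm moves only by the tool apply_moves, never from a script. Its argument "steps" is a list of rows, each a list of 7 numbers: the shift along the tool's x, y, z in cm, then the turn, a rotation vector about the tool's x, y, z in degrees, then the finger opening in cm, from 0 to 9.4. A call has 1 to 8 rows; each row shifts and turns the commanded pose from where the row before left it, along the tool's axes as they then stand; what a row does not reach is not made up. A row lasts 1/12 s, in which the tool goes at most 41.7 mm and 7.16 degrees, less where a joint would pass 70% of its speed; a pose out of reach is approached as far as the arm can. A call with a gripper value outside its range is refused whole. The fingers move at their own pace and stop on an object; "squeeze" is the grip in N (left out, the last holds). Time passes only in rows, so rows that do not move let the fingers close. It gives the time, the measured TCP pose, the force, the opening and the grip force at its end, in the units of the state.
- ctrl.sense(): the state, without advancing time (a new reading comes with each control period).
- viewer.get_image(name): name is "side" or "top"; returns a dict with "image" (420x560x3 uint8, blue, green, red), "depth" (420x560 float32, m along the optical axis (not along the pixel's ray), 0 where there is no reading), "K" (3x3 intrinsics, pixels), "world_to_cam" (4x4, takes a point from world to camera coordinates). Camera axes: x right, y down, z forward; pixel columns grow to the right and rows downward; lengths in m; the calibration is good to about 2 mm. A picture is of the moment at which its call begins.
- job.hand_in(): hands the job in; it is judged then, once.
The state is a dict: "time_s": time; "q": joint angles; "joint_velocities": joint speeds; "joint_efforts": joint torques, N m; "tool_pos": TCP position; "orientation": TCP orientation; "ft_force": force on the tool from outside, world axes, zero at the start; "torque": the same for the moment, N m; "opening": finger opening in m; "grip_force": force on a finger pad.
Only numpy, scipy, OpenCV 4.12 (cv2) and the standard library are available. Lean on these libraries where they do the work, as an engineer would, in place of code of your own. Each camera call takes 0.05 s, during which the arm holds its last target. There are 200 camera calls.

### The job

Put the glaze test tile that lies in the wooden channel away in the tile box, without picking it up. Press the long paddle down with one fingertip so that the spring-closed flap lifts, and keep it down while the other fingertip pushes the tile along the channel and under the flap until it slides down into the box; then let go so that the flap shuts behind it. Never lift the tile, and leave the jars and the pot beside the box where they stand.

Things in the scene. Friction and masses are not known exactly. Their poses are not given: they have to be found in the camera images.
- tile_box: Wooden tile box, fixed, 255 x 62 mm. Origin on the table under the middle of the flap panel; +x is the push direction, +y the paddle's side, z up. In this frame (mm): level channel floor at z 52 from x -152 (open end) to +5, between rails with inner faces at y +27 and -27 and tops at z 62. Then the catch box, inside x 5 to 97, walls to z 80, clear roof to z 83.
- drop (a point): Middle of the channel floor's far end, x +5, y 0, z 52 mm of the tile box. Beyond it a slick 48-degree white plastic chute leads down to the catch box's floor, 44 mm lower. A tile whose middle is pushed 12 mm or more past this end tips over it, slides down, so the pushing finger can stay in front of the flap, its front face at about x -5.
- flap (a joint): Angle (rad) of the one-piece aluminium flap and paddle about a hinge along x at y +44, z 58 mm of the tile box: 0 shut by its spring, up to 0.6 as the paddle is pressed down. From 0.28 up the tile passes; 0.45 is a good working value. Pressing mid-width takes about 3.5 N at the start, 6 N at 0.45.
- flap_panel (a point): Centre of the flap panel, which is 4 mm thick (x -2 to +2 of the tile box) and when shut spans y -26 to +12, z 55 to 78 mm: 3 mm gap below, so it blocks the tile. Pushing along x does not open it; pressing the paddle swings it up sideways in its own plane.
- paddle (a point): Middle of the paddle's top face: x -76, y +70, z 66 mm of the tile box when shut. Smooth plate x -149 to -4, y +48 to +85, tilted 0.35 rad when shut (outer edge higher); works alike along its length, a fingertip can slide on it in x. At flap value 0.45 a tip on it is about 3 mm above the channel floor: a level second tip, jaw line along the box's y, then pushes the tile.
- tile: Square glaze test tile 50 x 50 x 9 mm, 45 g, cream with a glazed patch, loose in the channel; origin at the centre of its underside, axes along its sides, z up. It starts with its centre 50 to 88 mm before the flap.
- blue_jar: Closed glaze jar with a blue lid, 43 mm wide, 45 mm tall, beside the box; origin at the centre of its underside. Leave it alone.
- amber_jar: Closed amber jar with a white lid, 43 mm wide, 39 mm tall, beside the box; origin at the centre of its underside. Leave it alone.
- red_pot: White pot with a red lid, 62 mm wide, 68 mm tall, on the paddle's side beyond the flap; origin at the centre of its underside. Leave it alone.
Not all that is in view belongs to the job. Leave any orange or red look-alike of the tile alone.

How it is judged:
By the outcome, as a careful person would: the job done as asked, in the order asked, and still so for the second after the job is handed in, with the robot touching nothing.
It also fails if it takes over 42 s, if anything falls off the work surface, if the arm or the gripper's body presses on something with over 40 N, if the wrist force passes 120 N, or if a joint passes its speed limit or range.

## Working session

There is one attempt and no reset: what is moved stays moved. The work goes in short steps, Python scripts to look and compute and a tool call to move; the robot and the scene stay as the last step left them, time stands still between calls to the robot, and variables do not carry over. Pictures are saved under pics/ and viewed, at most 10 in all, crops included, and the job is handed in when it is done.

Besides the shell and the picture viewer there is one more tool, called after ">>>" as name(argument=value, ...), one argument or row to a line, values as JSON. apply_moves: Moves the arm, as the interface text tells. Its arguments: {"type":"object","properties":{"steps":{"type":"array","items":{"type":"array","items":{"type":"number"}}},"squeeze":{"type":"number"}},"required":["steps"]}

```bash
mkdir -p pics; ls; python3 - <<'E'
from cell import ctrl, viewer, job
import cv2, numpy as np
for n in ("top","side"):
    d=viewer.get_image(n); cv2.imwrite(f"pics/{n}0.png",d["image"]); np.savez(f"pics/{n}0.npz",**d)
    T=np.linalg.inv(d["world_to_cam"]); print(n,d["K"].round(1).tolist(),T.round(3).tolist())
s=ctrl.sense(); print(s["tool_pos"],s["orientation"],s["opening"],s["time_s"])
E
```

```text
pics
top [[460.3, 0.0, 271.5], [0.0, 460.3, 205.9], [0.0, 0.0, 1.0]] [[-0.017, -0.996, 0.086, 0.407], [-1.0, 0.018, 0.009, 0.271], [-0.01, -0.086, -0.996, 0.994], [0.0, 0.0, 0.0, 1.0]]
side [[393.8, 0.0, 280.7], [0.0, 393.8, 207.0], [0.0, 0.0, 1.0]] [[0.993, -0.05, 0.109, 0.404], [-0.119, -0.503, 0.856, -0.458], [0.012, -0.863, -0.505, 0.506], [0.0, 0.0, 0.0, 1.0]]
[0.14087759 0.55697353 0.20473454] [ 1.23599526e-01  9.92331877e-01 -7.55882241e-04 -1.78717989e-04] 0.09402776876696456 0.1
```

View pics/top0.png

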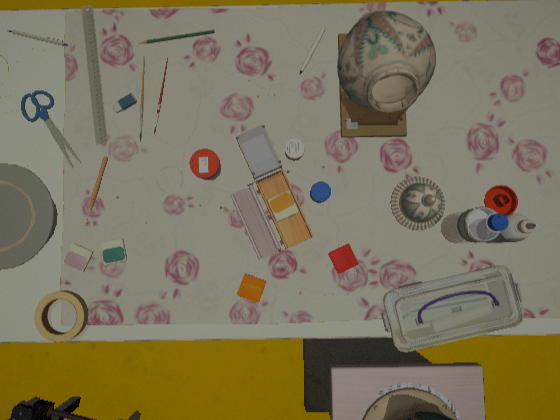

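View pics/side0.png

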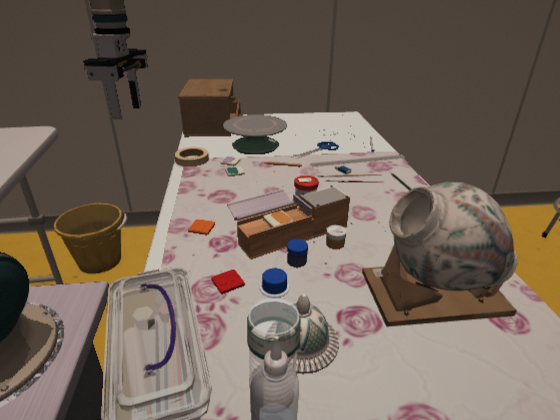

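The top view shows the box at about (275,190). The channel (285,210) holds the cream tile with an amber patch at (283,207), the paddle is at (255,222) and the clear-roofed catch box at (259,150). Tile candidates are the channel tile (283,207), the orange look-alike (252,288) and the red one (343,258). I choose the one in the channel. The amber jar is at (294,149), the blue jar at (320,191) and the red pot at (204,163).

```bash
cat > h.py <<'E'
import numpy as np
def ray(d,u,v,z):
    T=np.linalg.inv(d["world_to_cam"]); r=T[:3,:3]@np.linalg.inv(d["K"])@[u,v,1]; o=T[:3,3]
    return o+r*(z-o[2])/r[2]
def pt(d,u,v):
    T=np.linalg.inv(d["world_to_cam"]); z=d["depth"][int(v),int(u)]
    return (T@np.r_[np.linalg.inv(d["K"])@[u,v,1]*z,1])[:3]
def cloud(d,sl):
    vs,us=np.mgrid[sl]; z=d["depth"][sl]; K=d["K"]
    p=np.stack([(us-K[0,2])/K[0,0]*z,(vs-K[1,2])/K[1,1]*z,z],-1)
    T=np.linalg.inv(d["world_to_cam"]); return p@T[:3,:3].T+T[:3,3]
E
python3 - <<'E'
import numpy as np,cv2
from h import *
d=dict(np.load("pics/top0.npz"))
im=d["image"]; c=im[115:265,220:340]
cv2.imwrite("pics/crop0.png",cv2.resize(c,None,fx=4,fy=4,interpolation=cv2.INTER_CUBIC))
P=cloud(d,np.s_[115:265,220:340]); H=P[...,2]
z=np.clip(H*255/0.1,0,255).astype(np.uint8)
m=((H>0.035)&(H<0.095)).astype(np.uint8)
cs,_=cv2.findContours(m,0,1)
for k in sorted(cs,key=cv2.contourArea)[-4:]:
    print(cv2.contourArea(k),cv2.minAreaRect(k))
hsv=cv2.cvtColor(c,cv2.COLOR_BGR2HSV)
for v in range(150,258,8): print(v,(H[v-115,::6]*1000).round().astype(int))
E
```

```text
287.5 ((74.5, 32.5), (19.0, 19.0), 90.0)
311.5 ((100.0, 76.0), (20.0, 20.0), 90.0)
5439.0 ((40.9695930480957, 76.13106536865234), (125.2361068725586, 59.95402908325195), 66.19405364990234)
150 [  0  -1  -2   2  85  83  81  82  83  81   1  35  37 994  37   3   0  -1
  -1  -1]
158 [-1  2 -4 -2 -1 83 81 83 84 84 -3  2 27 19  1  0  1  2  2  2]
166 [22  3 -1 -2 -1 82 83 83 83 83 68  3 -2  0  1  3 -1  3 -1  4]
174 [-3  4 -1  1 -2 -2 82 45 77 51 49  1 -2  1  0  0  1  0  0  2]
182 [ 0  2  1  1 -1 77 62 50 52 49 52 50  1  2 -4  2 44 45 -2 -1]
190 [-1  0  1  2 60 55  2 51 48 48 51 49 63  1  0 34 45 44 40 -1]
198 [-1  0 77 71 64 62 61  5 52 62 62 58 59  2 -2  0 44 44  1  2]
206 [ 0 -1 -1 73 67 65 61  2 61 61 64 63 60 61 -2  1  0 -1 -2  1]
214 [  0   2  -1   2  70  66  62  62   1  55  57 994  58  50   0   1  -1 994
   3  -1]
222 [-4  1  3  1 77 70 66 60 57 63 57 53 51 52 53  2 -1 -1  0 -3]
230 [-2  1  1  4 -2 71 66 61 59 -2 54 52 53 49 48 63  1  3 -2 -1]
238 [  1   3   3   0   1  73  71  66  61  63   1  49  50 994  54  -1   1   1
  -1  -3]
246 [ 2 -1  2 -1  3 -3 72 68 63 61  1 61 -2 -2 -1 -2  3 -2  1  3]
254 [ 1 -1  1  2  3  2 -1 73 64  1  1 -1 -1 -3  1  2  0 -2 -1 10]
```

View pics/crop0.png

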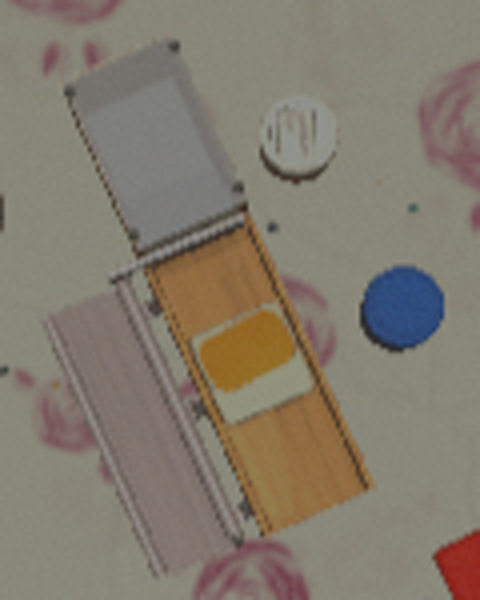

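The crop confirms a cream tile with an amber glaze patch at crop (255,362), i.e. image (284,205), in the channel. The flap bar lies at crop (180,248) and the paddle at crop (145,440). Next I'll fit the box frame from its corners.

```bash
cat >> h.py <<'E'
def fit(B,W):
    B=np.array(B,float);W=np.array(W,float);b=B.mean(0);w=W.mean(0)
    H=(B-b).T@(W-w); a=np.arctan2(H[0,1]-H[1,0],H[0,0]+H[1,1])
    R=np.array([[np.cos(a),-np.sin(a)],[np.sin(a),np.cos(a)]]); t=w-R@b
    return a,R,t,W-(B@R.T+t)
E
python3 - <<'E'
import numpy as np,cv2
from h import *
d=dict(np.load("pics/top0.npz")); ds=dict(np.load("pics/side0.npz"))
pts=[((372,487),(-152,-31,62)),((265,537),(-152,31,62)),((160,577),(-149,85,71)),((45,318),(-4,85,71)),((176,39),(103,-31,83)),((68,90),(103,31,83))]
f=lambda c:(220+(c[0]+.5)/4-.5,115+(c[1]+.5)/4-.5)
W=[ray(d,*f(c),b[2]/1e3)[:2] for c,b in pts]; B=[np.array(b[:2])/1e3 for c,b in pts]
a,R,t,res=fit(B,W); print(a,np.degrees(a),t,"\n",(res*1000).round(1))
inv=lambda p:(R.T@(np.array(p)[:2]-t)*1000).round(1)
# tile
c=d["image"][185:225,265:305]; hsv=cv2.cvtColor(c,cv2.COLOR_BGR2HSV)
for c in [(190,343),(285,303),(315,383),(226,425)]: print("tile corner",inv(ray(d,*f(c),.061)))
for n,uv,z in [("blue",(320.5,191),.045),("amber",(294,149),.039),("red",(204.5,163),.068)]:
    p=ray(d,*uv,z); print(n,p.round(3),inv(p))
# side check: project a few box points
for b in [(-152,-31,62),(103,-31,83),(-149,85,71),(-4,85,71)]:
    w=np.r_[R@(np.array(b[:2])/1e3)+t,b[2]/1e3,1]; q=ds["world_to_cam"]@w; p=ds["K"]@q[:3]; print("side",b,(p[:2]/p[2]).round(1))
    q=d["world_to_cam"]@w; p=d["K"]@q[:3]; print((p[:2]/p[2]).round(1))
cv2.imwrite("pics/crop1.png",cv2.resize(ds["image"][175:260,215:365],None,fx=5,fy=5,interpolation=cv2.INTER_CUBIC))
E
```

```text
0.39452089519128886 22.604382224183947 [0.5479805  0.28190313] 
 [[ 4.1  2.2]
 [ 3.7 -0.6]
 [ 2.8  1.3]
 [-0.2  1.6]
 [-4.6 -1. ]
 [-5.9 -3.5]]
tile corner [-43.5  24.4]
tile corner [-44.2 -28.1]
tile corner [-87.7 -25.6]
tile corner [-89.1  24.4]
blue [0.517 0.177 0.045] [-68.4 -85.1]
amber [0.608 0.23  0.039] [ 35.5 -71.2]
red [0.577 0.414 0.068] [ 77.1 110.9]
side (-152, -31, 62) [246.6 234.2]
[313.8 238.4]
side (103, -31, 83) [349.5 195.9]
[263.1 122.1]
side (-149, 85, 71) [225.2 204.3]
[260.3 260.3]
side (-4, 85, 71) [282.4 189.8]
[231.7 194. ]
```

View pics/crop1.png

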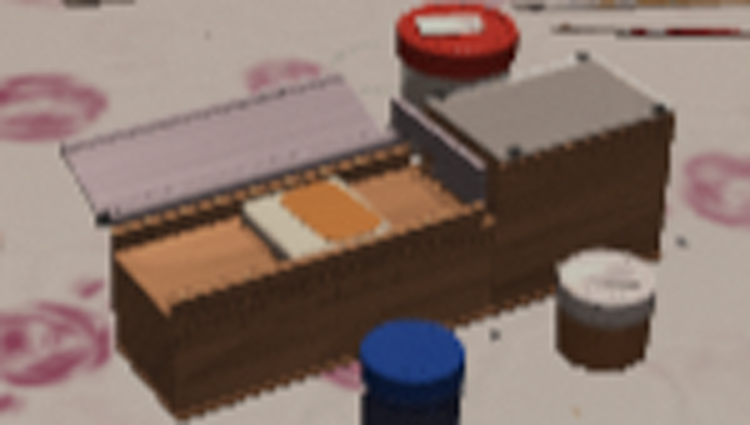

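The side crop agrees with the top view: the tile is in the channel, the shut flap sits before the catch box, and the raised paddle is on the far side. My hand-picked corners are only good to a few mm, so I'll measure the tile, rail ends and flap again with masks.

```bash
python3 - <<'E'
import numpy as np,cv2
from h import *
d=dict(np.load("pics/top0.npz")); im=d["image"]
x0,y0=220,115; c=im[115:265,220:340]; S=8
big=cv2.resize(c,None,fx=S,fy=S,interpolation=cv2.INTER_CUBIC)
hsv=cv2.cvtColor(big,cv2.COLOR_BGR2HSV)
f=lambda p:(x0+(p[0]+.5)/S-.5,y0+(p[1]+.5)/S-.5)
for c4 in [(290,400),(255,350),(160,330),(300,460),(145,440),(30,30)]: print(c4,hsv[c4[1]*2,c4[0]*2])
# wood+tile region = channel floor incl. rails (sat high) 
wood=cv2.inRange(hsv,(8,90,60),(25,255,255))
cream=cv2.inRange(hsv,(15,20,150),(45,90,255))
for nm,m in (("wood",wood),("cream",cream)):
    m=cv2.morphologyEx(m,cv2.MORPH_OPEN,np.ones((5,5)))
    cs,_=cv2.findContours(m,0,1)
    for k in sorted(cs,key=cv2.contourArea)[-3:]:
        r=cv2.minAreaRect(k); print(nm,cv2.contourArea(k),[(round(v[0]/2),round(v[1]/2)) for v in cv2.boxPoints(r)])
        z=.061 if nm=="cream" else .062
        q=np.array([ray(d,*f(p),z)[:2] for p in cv2.boxPoints(r)]); print((q*1000).round(1).tolist(), "sides",(np.linalg.norm(np.roll(q,-1,0)-q,axis=1)*1000).round(1))
# depth: flap/roof front edge and tile, rails in provisional frame
a=0.3945; R=np.array([[np.cos(a),-np.sin(a)],[np.sin(a),np.cos(a)]]); t=np.array([.548,.2819])
P=cloud(d,np.s_[115:265,220:340]).reshape(-1,3); P=P[(P[:,2]>.03)&(P[:,2]<.1)]
B=np.c_[(P[:,:2]-t)@R,P[:,2]]*1000
s=B[(abs(B[:,1])<35)&(B[:,2]>80)]; print("roof x",np.percentile(s[:,0],[0,2,98,100]),"y",np.percentile(s[:,1],[0,2,98,100]))
s=B[(abs(B[:,1])<40)&(B[:,0]<-5)]; print("chan x",np.percentile(s[:,0],[0,1,2]))
s=B[(B[:,1]>50)&(B[:,0]<10)]; print("paddle x",np.percentile(s[:,0],[0,1,2,98,99,100]),"y",np.percentile(s[:,1],[0,1,99,100]))
E
```

```text
(290, 400) [ 18  86 113]
(255, 350) [ 19 188 149]
(160, 330) [ 28  30 136]
(300, 460) [ 15 138 144]
(145, 440) [  8  33 125]
(30, 30) [ 26  32 137]
wood 45.0 [(284, 176), (288, 176), (288, 178), (284, 178)]
[[583.5, 238.5], [583.5, 236.2], [582.2, 236.2], [582.2, 238.5]] sides [2.3 1.3 2.3 1.3]
wood 68.5 [(54, 383), (58, 383), (58, 387), (54, 387)]
[[479.3, 357.5], [479.3, 355.2], [477.2, 355.2], [477.3, 357.5]] sides [2.3 2.  2.3 2. ]
wood 142007.5 [(137, 259), (250, 208), (376, 487), (263, 539)]
[[542.2, 314.3], [567.5, 255.9], [423.5, 195.0], [398.8, 252.7]] sides [ 63.6 156.3  62.7 156.1]
cream 16.0 [(261, 403), (263, 403), (263, 405), (261, 405)]
[[467.3, 252.3], [467.3, 251.3], [466.3, 251.3], [466.3, 252.3]] sides [1. 1. 1. 1.]
cream 16.0 [(263, 133), (265, 133), (265, 135), (263, 135)]
[[606.3, 248.5], [606.3, 247.5], [605.2, 247.5], [605.2, 248.6]] sides [1. 1. 1. 1.]
cream 34.0 [(298, 387), (302, 387), (302, 390), (298, 390)]
[[475.1, 233.1], [475.1, 231.3], [473.8, 231.4], [473.8, 233.1]] sides [1.8 1.3 1.8 1.3]
roof x [  1.60558925  10.06108147 101.69376175 104.33314854] y [-31.10284278 -29.2262755   30.15144171  31.90529814]
chan x [-148.42102919 -146.81313806 -145.36102044]
paddle x [-146.00585187 -144.44404942 -143.08041483   -4.38437798   -3.09839335
   -1.2179651 ] y [50.01249129 50.40626158 87.97509382 88.93768699]
```

>>> apply_moves(
  steps=[
    [-2.9, -1.7, 0, 0, 0, 0, 5.8],
    [-2.9, -1.7, 0, 0, 0, 0, 5.8],
    [-2.9, -1.7, 0, 0, 0, 0, 5.8],
    [-2.9, -1.7, 0, 0, 0, 0, 5.8],
    [-2.9, -1.7, 0, 0, 0, 0, 5.8],
    [-2.9, -1.7, 0, 0, 0, 0, 5.8],
    [-2.9, -1.7, 0, 0, 0, 0, 5.8],
    [-2.9, -1.7, 0, 0, 0, 0, 5.8],
  ],
)

```text
time_s: 0.77
tool_pos: [0.3332, 0.3672, 0.2052]
orientation: [0.123, 0.992, -0.0, -0.0]
ft_force: [0.4, 0.5, -0.7]
opening: 0.0581
grip_force: 0.0
```

>>> apply_moves(
  steps=[
    [-2.9, -1.7, 0, 0, 0, 0, 5.8],
    [-2.9, -1.7, 0, 0, 0, 0, 5.8],
    [-2.9, -1.7, 0, 0, 0, 0, 5.8],
    [0, 0, 0, 0, 0, -7, 5.8],
    [0, 0, 0, 0, 0, -7, 5.8],
    [0, 0, 0, 0, 0, -7, 5.8],
    [0, 0, 0, 0, 0, -7, 5.8],
    [0, 0, 0, 0, 0, -7, 5.8],
  ],
)

```text
time_s: 1.43
tool_pos: [0.4042, 0.2975, 0.205]
orientation: [-0.183, 0.983, -0.0, -0.0]
ft_force: [0.7, -1.0, 0.7]
opening: 0.0583
grip_force: 0.0
```

```bash
cat > st.py <<'E'
import numpy as np
from scipy.spatial.transform import Rotation as Ro
from cell import ctrl,viewer,job
A=np.radians(22.9); O=np.array([.551,.2835])
RB=np.array([[np.cos(A),-np.sin(A)],[np.sin(A),np.cos(A)]])
def status(tx=None,ty=35,tz=None):
    s=ctrl.sense(); p=np.array(s["tool_pos"]); R=Ro.from_quat(s["orientation"]).as_matrix()
    b=RB.T@(p[:2]-O)*1000
    print("t",round(s["time_s"],2),"box xy",b.round(1),"z",round(p[2]*1000,1),"yaw y-axis",np.degrees(np.arctan2(R[1,1],R[0,1])).round(2),"tilt",R[:,2].round(4),"F",np.round(s["ft_force"],1),"open",round(s["opening"]*1000,1))
    if tx is not None:
        g=np.r_[O+RB@np.array([tx,ty])/1000,tz/1000]; print("tool move cm",(R.T@(g-p)*100).round(2))
E
python3 -c "
from st import *
status(-115,35,110)"
```

```text
t 1.43 box xy [-129.7   70. ] z 205.0 yaw y-axis 111.12 tilt [-9.e-04 -4.e-04 -1.e+00] F [ 0.7 -1.   0.7] open 58.3
tool move cm [-1.59 -3.46  9.5 ]
```

>>> apply_moves(
  steps=[
    [0, 0, 0, 0, 0, -2, 5.8],
    [-0.8, -1.75, 1.5, 0, 0, 0, 5.8],
    [-0.8, -1.75, 2, 0, 0, 0, 5.8],
    [0, 0, 3, 0, 0, 0, 5.8],
    [0, 0, 3, 0, 0, 0, 5.8],
    [0, 0, 0, 0, 0, 0, 5.8],
    [0, 0, 0, 0, 0, 0, 5.8],
  ],
)

```text
time_s: 2.02
tool_pos: [0.4315, 0.2712, 0.1093]
orientation: [-0.198, 0.98, -0.0, -0.002]
ft_force: [0.3, 0.2, 0.0]
opening: 0.0583
grip_force: 0.0
```

```bash
python3 - <<'E'
from st import *
import cv2
status(-115,35,78)
a=viewer.get_image("top"); b=viewer.get_image("side")
u=cv2.resize(a["image"][130:270,210:350],(560,560),interpolation=cv2.INTER_CUBIC)
cv2.imwrite("pics/t1.png",u)
cv2.imwrite("pics/s1.png",cv2.resize(b["image"][140:270,205:365],None,fx=4.6,fy=4.6,interpolation=cv2.INTER_CUBIC))
E
```

```text
t 2.02 box xy [-114.9   35.2] z 109.3 yaw y-axis 112.79 tilt [-0.0039 -0.0017 -1.    ] F [0.3 0.2 0. ] open 58.3
tool move cm [-0.   -0.02  3.13]
```

View pics/s1.png

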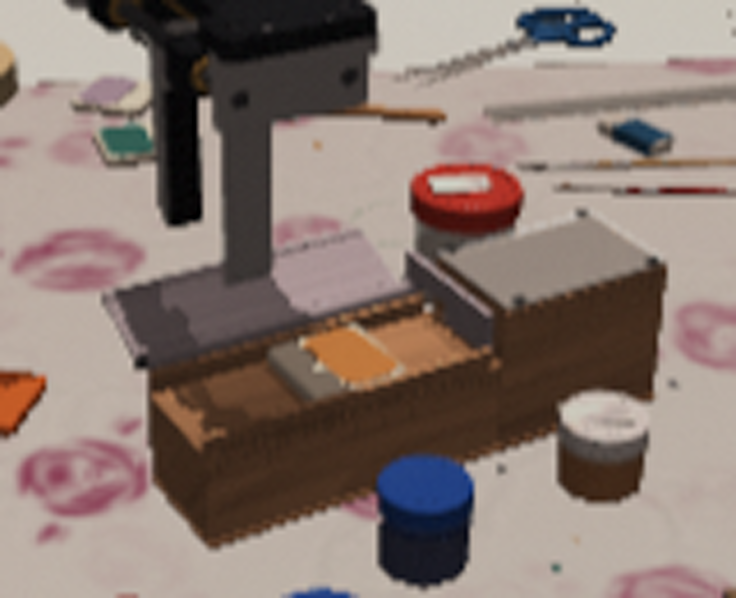

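The side view shows the near finger tip at crop (248,283) above the channel, behind the tile's rear edge at crop (295,375). The far tip at (180,222) is over the paddle. I'll go down in small steps and watch the force.

>>> apply_moves(
  steps=[
    [0, 0, 1.5, 0, 0, 0, 5.8],
    [0, 0, 1.5, 0, 0, 0, 5.8],
    [0, 0, 0.3, 0, 0, 0, 5.8],
    [0, 0, 0.3, 0, 0, 0, 5.8],
    [0, 0, 0, 0, 0, 0, 5.8],
  ],
)

```text
time_s: 2.53
tool_pos: [0.4334, 0.2723, 0.0754]
orientation: [-0.198, 0.98, 0.0, 0.001]
ft_force: [0.6, -0.5, -0.5]
opening: 0.058
grip_force: 0.0
```

```bash
python3 - <<'E'
from st import *
import cv2
status(-115,35,68)
a=viewer.get_image("side")
w=lambda x,y,z:np.r_[O+RB@np.array([x,y])/1000,z/1000,1]
im=cv2.resize(a["image"][150:260,215:335],None,fx=6,fy=6,interpolation=cv2.INTER_CUBIC)[:600]
for p in [(-107,-6,73),(-123,-6,73),(-123,64,73),(-107,64,73),(0,-26,78),(-152,-31,62),(-95,-25,61),(-45,-25,61)]:
    q=a["K"]@(a["world_to_cam"]@w(*p))[:3]; q=((q[:2]/q[2]+.5-[215,150])*6).astype(int); cv2.circle(im,tuple(int(v) for v in q),3,(0,255,0),-1)
cv2.imwrite("pics/s2.png",im); print(im.shape)
E
```

```text
t 2.53 box xy [-112.7   35.5] z 75.4 yaw y-axis 112.82 tilt [ 1.6e-03  8.0e-04 -1.0e+00] F [ 0.6 -0.5 -0.5] open 58.0
tool move cm [ 0.23 -0.05  0.74]
(600, 720, 3)
```

View pics/s2.png

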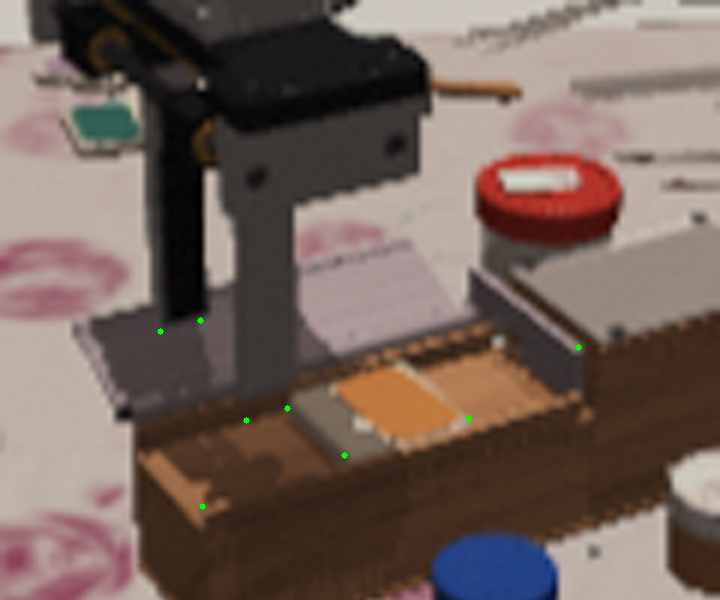

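The overlay dots match the tile edge (344,455), flap (578,348) and rail end (202,507), so the frame is good. The near tip, at (265,395), is in the channel behind the tile. The far tip, at (187,318), is over the paddle. Next I'll press the paddle.

>>> apply_moves(
  steps=[
    [0.2, 0, 0.3, 0, 0, 0, 6.4],
    [0, 0, 0.4, 0, 0, 0, 6.4],
    [0, 0, 0.3, 0, 0, 0, 6.4],
    [0, 0, 0.2, 0, 0, 0, 6.4],
    [0, 0, 0, 0, 0, 0, 6.4],
  ],
)

```text
time_s: 3.0
tool_pos: [0.4311, 0.2718, 0.0626]
orientation: [-0.197, 0.98, 0.001, 0.0]
ft_force: [-0.9, 2.5, 4.5]
opening: 0.0645
grip_force: 1.8
```

>>> apply_moves(
  steps=[
    [0, 0, 0.25, 0, 0, 0, 6.4],
    [0, 0, 0.25, 0, 0, 0, 6.4],
    [0, 0, 0, 0, 0, 0, 6.4],
    [0, 0, 0, 0, 0, 0, 6.4],
  ],
)

```text
time_s: 3.33
tool_pos: [0.4312, 0.2717, 0.0576]
orientation: [-0.198, 0.98, 0.001, 0.0]
ft_force: [-0.5, 3.0, 4.3]
opening: 0.064
grip_force: 2.3
```

```bash
python3 -c "
from st import *
status(-115,35,55)"
```

```text
t 3.33 box xy [-114.9   35.7] z 57.6 yaw y-axis 112.78 tilt [ 6.0e-04  1.2e-03 -1.0e+00] F [-0.5  3.   4.3] open 64.0
tool move cm [ 0.01 -0.07  0.26]
```

>>> apply_moves(
  steps=[
    [0, 0, 0.15, 0, 0, 0, 6.4],
    [0, 0, 0.1, 0, 0, 0, 6.4],
    [0, 0, 0, 0, 0, 0, 6.4],
    [0, 0, 0, 0, 0, 0, 6.4],
  ],
)

```text
time_s: 3.67
tool_pos: [0.4313, 0.2715, 0.0551]
orientation: [-0.198, 0.98, 0.0, 0.0]
ft_force: [-0.4, 3.6, 5.2]
opening: 0.0636
grip_force: 2.6
```

```bash
python3 - <<'E'
from st import *
import cv2
status(-115,35,55)
a=viewer.get_image("side")
cv2.imwrite("pics/s3.png",cv2.resize(a["image"][150:260,215:335],None,fx=5,fy=5,interpolation=cv2.INTER_CUBIC))
E
```

```text
t 3.67 box xy [-115.    35.5] z 55.1 yaw y-axis 112.79 tilt [ 7.e-04  8.e-04 -1.e+00] F [-0.4  3.6  5.2] open 63.6
tool move cm [ 0.   -0.05  0.01]
```

View pics/s3.png

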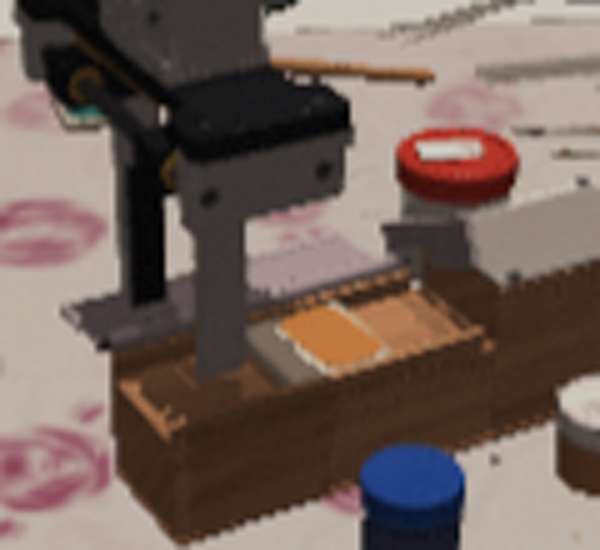

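The flap panel is raised at (425,245) and the near tip is on the channel floor behind the tile at (220,370). I'll push now, keeping the paddle down.

>>> apply_moves(
  steps=[
    [-0.4, 0, 0, 0, 0, 0, 6.4],
    [-0.5, 0, 0, 0, 0, 0, 6.4],
    [-0.5, 0, 0, 0, 0, 0, 6.4],
    [-0.5, 0, 0, 0, 0, 0, 6.4],
    [-0.5, 0, 0, 0, 0, 0, 6.4],
    [-0.5, 0, 0, 0, 0, 0, 6.4],
    [-0.5, 0, 0, 0, 0, 0, 6.4],
    [-0.5, 0, 0, 0, 0, 0, 6.4],
  ],
)

```text
time_s: 4.38
tool_pos: [0.4634, 0.2836, 0.054]
orientation: [-0.198, 0.98, -0.002, -0.004]
ft_force: [-4.3, -1.1, 5.4]
opening: 0.064
grip_force: 3.2
```

```bash
python3 - <<'E'
from st import *
import cv2
status(-13,35,55)
a=viewer.get_image("side")
cv2.imwrite("pics/s4.png",cv2.resize(a["image"][150:260,215:335],None,fx=5,fy=5,interpolation=cv2.INTER_CUBIC))
E
```

```text
t 4.38 box xy [-80.6  34.1] z 54.0 yaw y-axis 112.88 tilt [-0.0074 -0.0056 -1.    ] F [-4.3 -1.1  5.4] open 64.0
tool move cm [-6.76  0.09 -0.16]
```

View pics/s4.png

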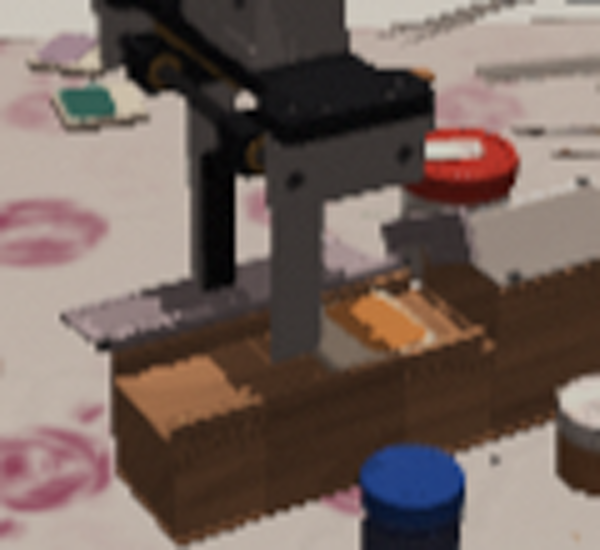

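The tile has moved squarely along the channel, with its rear at (330,340) and the flap still open. I'll continue.

>>> apply_moves(
  steps=[
    [-0.5, 0, 0, 0, 0, 0, 6.4],
    [-0.5, 0, 0, 0, 0, 0, 6.4],
    [-0.5, 0, 0, 0, 0, 0, 6.4],
    [-0.5, 0, 0, 0, 0, 0, 6.4],
    [-0.5, 0, 0, 0, 0, 0, 6.4],
    [-0.5, 0, 0, 0, 0, 0, 6.4],
    [-0.5, 0, 0, 0, 0, 0, 6.4],
    [0, 0, 0, 0, 0, 0, 6.4],
  ],
)

```text
time_s: 5.1
tool_pos: [0.4971, 0.2977, 0.0541]
orientation: [-0.198, 0.98, -0.002, -0.003]
ft_force: [-3.3, -1.0, 5.9]
opening: 0.064
grip_force: 2.9
```

```bash
python3 - <<'E'
from st import *
import cv2
status(-13,35,55)
a=viewer.get_image("side")
cv2.imwrite("pics/s5.png",cv2.resize(a["image"][150:260,215:355],None,fx=5,fy=5,interpolation=cv2.INTER_CUBIC))
E
```

```text
t 5.1 box xy [-44.1  34. ] z 54.1 yaw y-axis 112.87 tilt [-0.0053 -0.0046 -1.    ] F [-3.3 -1.   5.9] open 64.0
tool move cm [-3.11  0.1  -0.11]
```

View pics/s5.png

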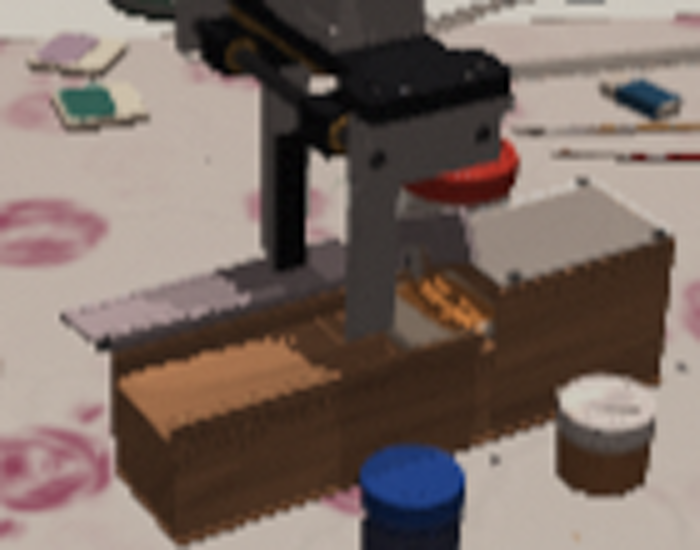

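The tile's front is passing under the raised flap at about (480,320), and its rear is at (405,320). I'll finish the push.

>>> apply_moves(
  steps=[
    [-0.5, 0, 0, 0, 0, 0, 6.4],
    [-0.5, 0, 0, 0, 0, 0, 6.4],
    [-0.5, 0, 0, 0, 0, 0, 6.4],
    [-0.5, 0, 0, 0, 0, 0, 6.4],
    [-0.5, 0, 0, 0, 0, 0, 6.4],
    [-0.3, 0, 0, 0, 0, 0, 6.4],
    [0, 0, 0, 0, 0, 0, 6.4],
    [0, 0, 0, 0, 0, 0, 6.4],
  ],
)

```text
time_s: 5.82
tool_pos: [0.5228, 0.3085, 0.0543]
orientation: [-0.198, 0.98, -0.002, -0.003]
ft_force: [-3.2, 0.3, 6.0]
opening: 0.0642
grip_force: 2.9
```

```bash
python3 - <<'E'
from st import *
import cv2
status(-13,35,55)
a=viewer.get_image("side"); t=viewer.get_image("top")
k=cv2.resize(a["image"][150:260,235:355],None,fx=3.3,fy=4,interpolation=cv2.INTER_CUBIC)
m=cv2.resize(t["image"][115:225,225:325],(400,440),interpolation=cv2.INTER_CUBIC)
cv2.imwrite("pics/s6.png",np.hstack([k,m]))
E
```

```text
t 5.82 box xy [-16.3  34. ] z 54.3 yaw y-axis 112.87 tilt [-0.0049 -0.0044 -1.    ] F [-3.2  0.3  6. ] open 64.2
tool move cm [-0.33  0.1  -0.08]
```

View pics/s6.png

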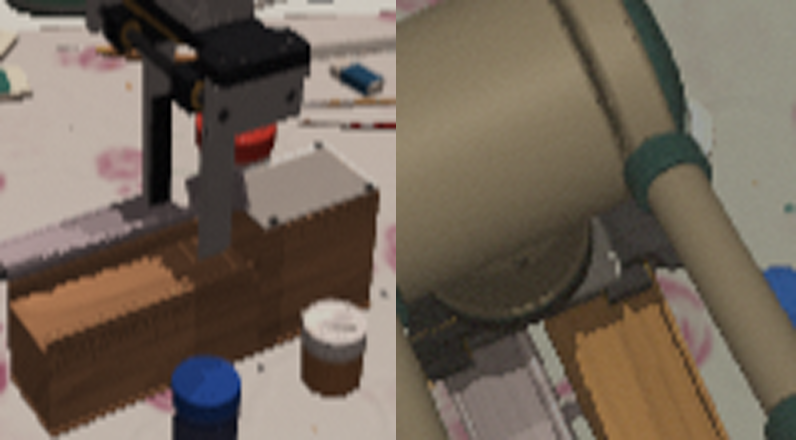

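The near tip is just before the flap, at (213,250) in the left half, and the tile is under it and out of view. A few more mm are needed to tip it.

>>> apply_moves(
  steps=[
    [-0.2, 0, 0, 0, 0, 0, 6.4],
    [-0.2, 0, 0, 0, 0, 0, 6.4],
    [0, 0, 0, 0, 0, 0, 6.4],
    [0, 0, 0, 0, 0, 0, 6.4],
    [0, 0, 0, 0, 0, 0, 6.4],
  ],
)

```text
time_s: 6.33
tool_pos: [0.5259, 0.3098, 0.0543]
orientation: [-0.198, 0.98, -0.002, -0.003]
ft_force: [-3.6, 0.2, 5.9]
opening: 0.0638
grip_force: 3.0
```

```bash
python3 - <<'E'
from st import *
status(-13,35,55)
t=viewer.get_image("side")
im=t["image"][150:260,235:355]
import cv2
cv2.imwrite("pics/s7.png",cv2.resize(im,None,fx=5,fy=5,interpolation=cv2.INTER_CUBIC))
E
```

```text
t 6.33 box xy [-12.9  34. ] z 54.3 yaw y-axis 112.87 tilt [-0.0057 -0.0049 -1.    ] F [-3.6  0.2  5.9] open 63.8
tool move cm [ 0.01  0.1  -0.07]
```

>>> apply_moves(
  steps=[
    [0.5, 0, 0, 0, 0, 0, 6.4],
    [0.8, 0, 0, 0, 0, 0, 6.4],
    [0.8, 0, 0, 0, 0, 0, 6.4],
    [0.8, 0, 0, 0, 0, 0, 6.4],
    [0.8, 0, 0, 0, 0, 0, 6.4],
    [0.8, 0, 0, 0, 0, 0, 6.4],
    [0, 0, 0, 0, 0, 0, 6.4],
    [0, 0, 0, 0, 0, 0, 6.4],
  ],
)

```text
time_s: 7.05
tool_pos: [0.4881, 0.2939, 0.0556]
orientation: [-0.198, 0.98, -0.001, 0.001]
ft_force: [0.6, 1.8, 6.1]
opening: 0.064
grip_force: 2.8
```

```bash
cat > chk.py <<'E'
from st import *
import cv2
status(-13,35,55)
a=viewer.get_image("side"); np.savez("pics/last.npz",**a)
b=dict(np.load("pics/side0.npz"))
T=np.linalg.inv(a["world_to_cam"])
def uv(x,y,z):
    q=a["K"]@(a["world_to_cam"]@np.r_[O+RB@np.array([x,y])/1000,z/1000,1])[:3]; return (q[:2]/q[2])
def dep(d,u,v):
    p=T@np.r_[np.linalg.inv(a["K"])@[u,v,1]*d["depth"][v,u],1]; return p[2]*1000
for x in range(-40,16,4):
    for y in (0,15):
        u,v=uv(x,y,52).round().astype(int)
        print((x,y),(u,v),"hsv now",cv2.cvtColor(a["image"][v:v+1,u:u+1],40)[0,0],"start",cv2.cvtColor(b["image"][v:v+1,u:u+1],40)[0,0],"z",round(dep(a,u,v)),round(dep(b,u,v)))
E
python3 chk.py
```

```text
t 7.05 box xy [-53.9  34.1] z 55.6 yaw y-axis 112.84 tilt [ 0.0024 -0.001  -1.    ] F [0.6 1.8 6.1] open 64.0
tool move cm [-4.09  0.1   0.07]
(-40, 0) (np.int64(288), np.int64(217)) hsv now [ 12 135  98] start [ 14 161 182] z 50 60
(-40, 15) (np.int64(285), np.int64(214)) hsv now [ 4 30 59] start [ 14 122 186] z 70 59
(-36, 0) (np.int64(290), np.int64(216)) hsv now [ 12 139  99] start [ 13 133 173] z 49 51
(-36, 15) (np.int64(287), np.int64(213)) hsv now [ 9 30 60] start [ 12 130 172] z 70 51
(-32, 0) (np.int64(292), np.int64(216)) hsv now [ 12 138  98] start [ 12 134 171] z 51 50
(-32, 15) (np.int64(288), np.int64(213)) hsv now [ 9 30 60] start [ 12 135 170] z 70 50
(-28, 0) (np.int64(293), np.int64(215)) hsv now [ 12 138 100] start [ 12 136 172] z 50 51
(-28, 15) (np.int64(290), np.int64(212)) hsv now [ 11 129  93] start [ 12 135 170] z 51 50
(-24, 0) (np.int64(295), np.int64(215)) hsv now [ 11 138  98] start [ 13 138 170] z 52 51
(-24, 15) (np.int64(291), np.int64(212)) hsv now [ 12 139  97] start [ 12 134 169] z 53 52
(-20, 0) (np.int64(296), np.int64(214)) hsv now [ 12 142  99]
[... 828 characters left out ...]
16] z 51 52
(0, 0) (np.int64(304), np.int64(212)) hsv now [ 12 139 110] start [ 9 82 59] z 51 56
(0, 15) (np.int64(300), np.int64(209)) hsv now [ 12 137  80] start [ 11 139  68] z 50 52
(4, 0) (np.int64(305), np.int64(212)) hsv now [ 12 139  86] start [ 8 56 55] z 34 57
(4, 15) (np.int64(302), np.int64(209)) hsv now [ 12 141  98] start [ 3 42 55] z 45 59
(8, 0) (np.int64(307), np.int64(211)) hsv now [ 11 139  55] start [ 0 38 54] z 37 65
(8, 15) (np.int64(303), np.int64(208)) hsv now [ 11 142  61] start [ 0 33 54] z 46 64
(12, 0) (np.int64(308), np.int64(211)) hsv now [ 11 137  56] start [ 0 35 51] z 33 65
(12, 15) (np.int64(305), np.int64(208)) hsv now [ 12 138  63] start [ 0 34 52] z 44 68
```

The channel floor is bare right to the drop edge, and depth behind it falls away, so the tile has gone down. I'll lift straight up to let the flap shut.

>>> apply_moves(
  steps=[
    [0, 0, -0.4, 0, 0, 0, 6.4],
    [0, 0, -0.5, 0, 0, 0, 6.4],
    [0, 0, -0.7, 0, 0, 0, 6.4],
    [0, 0, -1.5, 0, 0, 0, 6.4],
    [0, 0, -2.5, 0, 0, 0, 6.4],
    [0, 0, -3, 0, 0, 0, 6.4],
    [0, 0, -3, 0, 0, 0, 6.4],
    [0, 0, 0, 0, 0, 0, 6.4],
  ],
)

```text
time_s: 7.77
tool_pos: [0.4893, 0.2953, 0.1764]
orientation: [-0.198, 0.98, 0.0, 0.004]
ft_force: [1.4, 1.0, 1.2]
opening: 0.0639
grip_force: 0.0
```

>>> apply_moves(
  steps=[
    [3, 0, -2, 0, 0, 0, 6.4],
    [3, 0, -2, 0, 0, 0, 6.4],
    [3, 0, 0, 0, 0, 0, 6.4],
    [3, 0, 0, 0, 0, 0, 6.4],
    [3, 0, 0, 0, 0, 0, 6.4],
    [3, 0, 0, 0, 0, 0, 6.4],
    [0, 0, 0, 0, 0, 0, 6.4],
    [0, 0, 0, 0, 0, 0, 6.4],
  ],
)

```text
time_s: 8.43
tool_pos: [0.3191, 0.2238, 0.2105]
orientation: [-0.198, 0.98, -0.001, -0.001]
ft_force: [0.4, 0.6, 0.5]
opening: 0.0644
grip_force: 0.0
```

```bash
python3 chk.py | sed -n '1p;18,40p'; python3 - <<'E'
from st import *
from h import ray
import cv2
t=viewer.get_image("top"); s=viewer.get_image("side")
for n,v in (("top",t),("side",s)):
    o=dict(np.load(f"pics/{n}0.npz"))
    d=cv2.absdiff(v["image"],o["image"]).max(2); sl=np.s_[110:270,150:345] if n=="top" else np.s_[165:280,210:370]
    m=(d[sl]>40).astype(np.uint8); k,l,st,c=cv2.connectedComponentsWithStats(m)
    print(n,[(st[i].tolist(),) for i in range(1,k) if st[i,4]>8], "mean diff",d[sl].mean())
# channel/roof colours in top
from numpy.linalg import inv
def uv(v,x,y,z):
    q=v["K"]@(v["world_to_cam"]@np.r_[O+RB@np.array([x,y])/1000,z/1000,1])[:3]; return (q[:2]/q[2]).round().astype(int)
o=dict(np.load("pics/top0.npz"))
for x in range(10,100,8):
    u,w=uv(t,x,0,20); print(x,t["image"][w,u],o["image"][w,u],end=" ")
E
```

```text
t 8.43 box xy [-236.9   35.2] z 210.5 yaw y-axis 112.83 tilt [-0.0014 -0.0014 -1.    ] F [0.4 0.6 0.5] open 64.4
(-12, 15) (np.int64(296), np.int64(211)) hsv now [ 12 136 171] start [ 12 136 169] z 51 52
(-8, 0) (np.int64(301), np.int64(213)) hsv now [ 12 137 147] start [ 12 138 144] z 51 51
(-8, 15) (np.int64(297), np.int64(210)) hsv now [ 12 138 148] start [ 12 138 146] z 52 52
(-4, 0) (np.int64(302), np.int64(213)) hsv now [ 12 139 145] start [ 12 139 143] z 51 51
(-4, 15) (np.int64(299), np.int64(210)) hsv now [ 12 140 118] start [ 12 136 116] z 52 52
(0, 0) (np.int64(304), np.int64(212)) hsv now [ 8 88 58] start [ 9 82 59] z 55 56
(0, 15) (np.int64(300), np.int64(209)) hsv now [ 11 137  69] start [ 11 139  68] z 50 52
(4, 0) (np.int64(305), np.int64(212)) hsv now [ 5 52 54] start [ 8 56 55] z 56 57
(4, 15) (np.int64(302), np.int64(209)) hsv now [ 3 44 58] start [ 3 42 55] z 59 59
(8, 0) (np.int64(307), np.int64(211)) hsv now [ 4 38 54] start [ 0 38 54] z 64 65
(8, 15) (np.int64(303), np.int64(208)) hsv now [173  38  53] start [ 0 33 54] z 63 64
(12, 0) (np.int64(308), np.int64(211)) hsv now [176  38  53] start [ 0 35 51] z 67 65
(12, 15) (np.int64(305), np.int64(208)) hsv now [176  33  54] start [ 0 34 52] z 66 68
top [([124, 93, 24, 18, 174],), ([191, 154, 4, 6, 17],)] mean diff 7.174839743589744
side [([53, 45, 22, 18, 170],)] mean diff 3.765217391304348
10 [72 80 85] [68 76 83] 18 [128 128 128] [123 124 123] 26 [127 131 130] [122 123 125] 34 [128 130 129] [121 124 121] 42 [130 133 131] [125 127 126] 50 [124 128 131] [122 125 124] 58 [125 129 129] [123 126 128] 66 [114 123 129] [124 126 124] 74 [114 122 129] [126 127 127] 82 [112 121 128] [123 127 126] 90 [111 121 128] [124 127 126] 98 [114 120 123] [108 114 116]
```

```bash
python3 -c "
from cell import job; print(job.hand_in())"
```

```text
the job is handed in; nothing more can be done
None
```

I pushed the tile under the held-open flap into the tile box and let the flap shut. Before handing in at 8.5 s, before/after images showed an empty channel, a shut flap and no change at the jars or pot; only a slight colour change under the roof shows the tile inside.

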